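Check the moisture meter, then hold it on the marked oak board

TASK

Take the yellow moisture meter out of its dock and first check it on the grey check block: stand it upright with one pin on each brass contact, push down gently until its sprung head is about half way in (roughly 6 N) and keep it there for two seconds. Then read the oak board in the same way: meter upright, both pins inside the red crayon ring and in line with the grain (the board's length), head gently pushed about half way in - and finish like that, still holding the meter pressed there, not putting it down or letting go. Do not lean hard on the meter, and leave the board, the check block and the other bench tools where they lie.

Things in the scene. Friction and masses are not known exactly. Their poses are not given: they have to be found in the camera images.
- meter: yellow moisture meter, loose, 0.15 to 0.3 kg: case 26 (x) by 44 (y) by 112 mm (z), black rubber on its two y faces, 44 mm apart (grip it by these), display on its +x face, sprung black head with two steel pins underneath. Origin: centre of the case's underside; z up the case, away from the pins; y along the line through both pins. Starts upright in the dock, pins down
- meter_grip (a point): the best place to grip the meter: on the case's middle line, 88 mm above its underside, 24 mm below its top, 60 mm above the dock's sleeve at the start; axes as meter
- meter_tip (a point): midpoint between the two pin tips, which lie 12 mm to either side of it along y; 26 mm below the underside of the case when the head is out, 114 mm below meter_grip. It moves with the sprung head; axes as meter. The pins are 4 mm thick and 9 mm long, below a head 16 mm by 32 mm
- meter_head (a joint): how far the sprung head is pushed into the case, in m: 0 fully out, 0.010 fully in against a hard stop. The spring needs about 2.1 N to start moving and 0.7 N more for each mm (5.6 N at half way, 9 N fully in)
- dock: grey dock, fixed: black foot 100 x 100 x 10 mm, sleeve 42 (x) by 60 mm (y), its top 68 mm above the bench. Origin: centre of the underside. The meter stands on a ledge 40 mm up, the lowest 28 mm of its case in the sleeve with 2 mm play, axes as the dock's; it pulls straight up and must rise 60 mm for the pins to clear. Left or right of the board
- check_block: the check block: a loose grey resin block 70 mm (x) by 100 mm (y) by 22 mm high, 0.35 kg, with two brass contact plates flush in its top. Origin: centre of the underside
- check_contacts (a point): point half-way between the two brass contacts, on the block's top face. The plates lie along the block's y, one on either side, each 26 mm (x) by 20 mm (y), centres 26 mm apart, 6 mm gap; one pin goes on each, so the meter's y runs along this y (either way round)
- board: the loose oak board lying flat: 360 mm (x, the grain) by 150 mm (y) by 27 mm thick, about 1 kg. Origin: centre of the underside; x along its length and grain
- board_mark (a point): centre of the red crayon ring (44 mm across) on the board's top face, 27 mm above the bench, 50 mm from the board's middle towards its -x end, on its middle line; axes as board. The meter's y must run along this x (either way round)
- mallet: a wooden joiner's mallet lying on the bench, head 60 x 120 x 76 mm, 260 mm long (bystander)
- tape_measure: a black and orange tape measure, 72 x 38 x 64 mm, standing on the bench (bystander)
- try_square: a try square lying on the bench, wooden stock 115 mm, steel blade 150 mm (bystander)
There are look-alikes about, which are no part of the job. Of the things like the dock, leave any that is orange or turquoise; of the rest the larger one is meant.

How it is judged (in metres and radians):
On the way:
1. the meter, held upright, rests with one pin on each contact of the check block, its head pushed part way in, for 1.5 s (horizontal distance between meter_tip and check_contacts below 0.009 m and angle between the y axis of meter_tip and the y axis of check_contacts, either way round below 0.26 rad and angle between meter_tip's own z axis and vertical below 0.14 rad and value of joint meter_head between 0.0015 and 0.0088 m and contact force between meter and check_block between 2 and 12 N and contact force between meter and the fingers above 2 N), for 1.5 s.
At the end, for the whole second after the job is handed in: the meter is still gripped and pressed on the board: pin midpoint within 10 mm of the ring's centre, pins within 0.2 rad of the grain, meter within 0.14 rad of upright, head pushed in by 1.5 to 8.8 mm, 2 to 12 N on the board, meter at rest and touching neither dock nor check block (horizontal distance between meter_tip and board_mark below 0.01 m and angle between the y axis of meter_tip and the x axis of board_mark, either way round below 0.2 rad and angle between meter_tip's own z axis and vertical below 0.14 rad and value of joint meter_head between 0.0015 and 0.0088 m and contact force between meter and board between 2 and 12 N and contact force between meter and the fingers above 2 N and linear speed of meter below 0.02 m/s and contact force between meter and check_block below 0.1 N and contact force between meter and dock below 0.1 N); the arm keeps its last pose, push and grip.
It fails at once if the meter is pressed on the board or check block with more than 25 N (contact force between meter and board above 25 N or contact force between meter and check_block above 25 N).
It fails at once if the board or the check block is shifted by more than 20 mm (distance of any of board_mark, check_contacts from where it was at the start of the episode above 0.02 m).
It fails at once if the mallet, tape measure or try square is shifted by more than 20 mm (distance of any of mallet, tape_measure, try_square from where it was at the start of the episode above 0.02 m).
It also fails if it takes over 58 s, if anything falls off the work surface, if the arm or the gripper's body presses on something with over 40 N, if the wrist force passes 120 N, or if a joint passes its speed limit or range.

ROBOT

A 6-joint arm with a two-finger parallel gripper is mounted at the origin on the work surface. World frame = base frame: x ahead of the robot, y to its left, z up, the work surface at z = 0. Lengths are in mm, angles in rad, forces in N, time in s.
With the tool pointing down it reaches from about 275 to 825 mm from the base axis. Payload 4.9 kg.
Tool frame: the origin (TCP) lies at the very end of the fingers, on their centre line; the grasp point (between the pads) lies 19 mm behind it (bot.grip_point_offset is the distance from the TCP to the grasp point, in mm); z points along the fingers, y is the line along which they close (so a half turn about z gives the same grasp; the last joint's range is limited). The gripper opens to 85 mm and grips with 20 to 120 N. Pads are 22 mm wide; open, the fingers measure 114 mm over their backs; the gripper's body (76 mm by 85 mm) begins 54 mm behind the grasp point. The pads swing forward as they close: fully open they stand 13 mm farther back than shut.
Start: joints at [-1.273, 0.326, -0.193, 1.052, 0, 1.437], TCP at [230.192, -499.53, 231.281] pointing down, gripper open.
Joint ranges: [-2.65, 2.65], [-0.97, 1.79], [-1.3, 1.35], [-1.93, 2.1], [-1.47, 1.37], [-3.14, 3.14]. Speed limits (rad/s): [2.57, 2.57, 3.14, 3.14, 3.14, 3.14].

INTERFACE

Orientations are given as a unit quaternion [w, x, y, z].
In Python, from workcell import bot, telemetry, vision, close_job gives the robot as it stands. Calls block until the motion is done:
- bot.move_pose(position, orientation): joint-space move of the TCP to a pose.
- bot.move_l(position, vel=150, attitude=None, stop_force=None): straight line of the TCP; attitude=None keeps the orientation; vel is the mean speed in mm/s. With stop_force (N) it stops when the force on the tool has changed by that much, and returns True; else False.
- bot.move_j(angles): joint-space move.
- bot.move_gripper(opening): opening from 0.0 (shut) to 1.0 (fully open); the grip force is fixed at half the most; returns when the fingers have stopped.
- bot.sleep(seconds).
- bot.inverse_kinematics(position, orientation): joint angles nearest the present ones, or None.
- telemetry.sense(): the state.
- vision.capture(name): name is "scene" or "top"; returns (picture, depth): 420x560x3 uint8, blue, green, red; 420x560 float32, mm along the optical axis (not along the pixel's ray), 0 where there is no reading.
- vision.camera_info(name): a dict with "fovy" (degrees; the focal length in pixels is half the picture's height over the tangent of half this angle, whatever the lens; pixels are square), "cx", "cy" (the principal point, pixels), "k1" (the pictures are not rectified: a ray, as slopes to the right and down, at radius r is drawn at 1 + k1 r^2 times it, then the intrinsics apply), "camera_from_world" (4x4, takes a point from world to camera coordinates). Camera axes: x right, y down, z forward; pixel columns grow to the right and rows downward; lengths in mm; the calibration is good to about 2 mm. A picture is of the moment at which its call begins. camera_info takes no time and is no camera call.
A pose or a line that the arm cannot do raises bot.PlanningError and nothing moves.
- close_job(): hands the job in; it is judged then, once.
The state is a dict: "t": time; "qpos": joint angles; "joint_vel": joint speeds; "joint_efforts": joint torques, N m; "eef_pos": TCP position; "ee_rot": TCP orientation; "wrist_force": force on the tool from outside, world axes, zero at the start; "torque": the same for the moment, N m; "width": opening from 0.0 (shut) to 1.0 (fully open); "finger_force": force on a finger pad.
Only numpy, scipy, OpenCV 4.12 (cv2) and the standard library are available. Lean on these libraries where they do the work, as an engineer would, in place of code of your own. Each camera call takes 0.05 s, during which the arm holds its last target. There are 200 camera calls.

## Working session

There is one attempt and no reset: what is moved stays moved. The work goes in short steps, each a Python script; the robot and the scene stay as the last script left them, time stands still between calls to the robot, and variables do not carry over. Pictures are saved under pics/ and viewed, at most 10 in all, crops included, and the job is handed in when it is done.

```bash
mkdir -p pics; ls; python3 - <<'E'
from workcell import bot, telemetry, vision
import cv2,numpy as np
for n in("scene","top"):
    p,d=vision.capture(n); cv2.imwrite(f"pics/{n}0.png",p); np.save(f"{n}0.npy",d)
    print(vision.camera_info(n), (d==0).mean())
print(telemetry.sense())
E
```

```text
pics
{'fovy': 54.782227869539206, 'cx': 273.8159145677934, 'cy': 203.5481570019731, 'k1': -0.019435373692622056, 'camera_from_world': array([[ 7.68832959e-01,  6.39434459e-01, -4.41071297e-03,
        -4.25491130e+02],
       [ 4.32117356e-01, -5.24622018e-01, -7.33516414e-01,
        -1.08560360e+02],
       [-4.71349628e-01,  5.62045649e-01, -6.79657426e-01,
         1.29769096e+03],
       [ 0.00000000e+00,  0.00000000e+00,  0.00000000e+00,
         1.00000000e+00]])} 0.004243197278911565
{'fovy': 44.86353540828661, 'cx': 275.65516773656617, 'cy': 203.86798929148463, 'k1': -0.1315730047354737, 'camera_from_world': array([[ 2.65023007e-02, -9.99610552e-01,  8.73907402e-03,
         1.14965225e+01],
       [-9.98632835e-01, -2.68683843e-02, -4.48391630e-02,
         5.12572003e+02],
       [ 4.50565053e-02, -7.53878528e-03, -9.98955994e-01,
         1.73359012e+03],
       [ 0.00000000e+00,  0.00000000e+00,  0.00000000e+00,
         1.00000000e+00]])} 0.004251700680272109
{'t': 0.1, 'qpos': array([-1.27323908e+00,  3.26855845e-01, -1.93487504e-01,  1.05200519e+00,
       -1.52685539e-05,  1.43659002e+00]), 'joint_vel': array([-0.00036841, -0.00052057,  0.0012817 ,  0.0003895 ,  0.00014226,
        0.00187709]), 'joint_efforts': array([ 1.20977962e-03, -4.44241083e+01,  2.63037997e+01,  7.85717333e-03,
       -5.31797684e-05,  2.62302340e-07]), 'eef_pos': array([ 230.00803137, -499.01852677,  230.58634653]), 'ee_rot': array([-7.72895497e-04,  9.76787594e-01,  2.14208762e-01, -7.09271575e-05]), 'wrist_force': array([0.31829679, 0.35041055, 0.15559422]), 'torque': array([-0.06551373, -0.00831992, -0.0038733 ]), 'finger_force': 0.0, 'width': 0.998445653197081}
```

View pics/scene0.png

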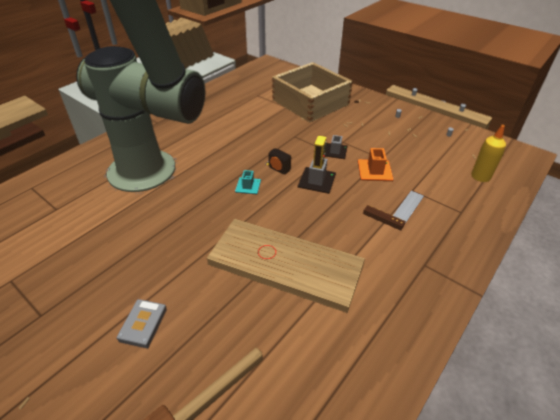

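View pics/top0.png

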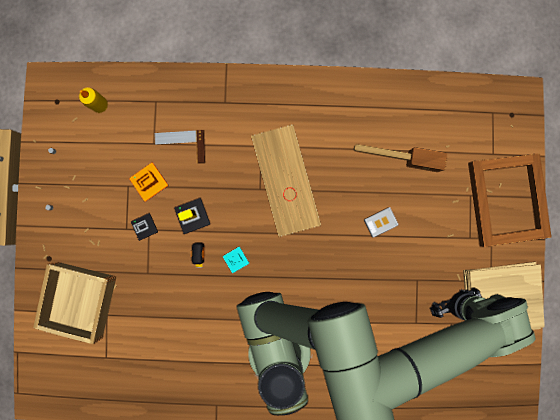

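Scene view: meter and dock at (319,165), orange dock (376,165), turquoise dock (248,182), smaller grey dock (336,148), ring (267,252), check block (143,322). Top view: dock (192,216), ring (290,194), block (381,222), tape measure (197,254).

```bash
cat > h.py <<'E'
from workcell import bot, telemetry, vision, close_job
import cv2,numpy as np
def K(n):
    i=vision.camera_info(n); f=210/np.tan(np.radians(i['fovy']/2)); return i,f
def ray(n,uv):
    i,f=K(n); uv=np.atleast_2d(np.asarray(uv,float))
    d=(uv-[i['cx'],i['cy']])/f; s=d.copy()
    for _ in range(20): s=d/(1+i['k1']*(s**2).sum(1,keepdims=True))
    M=i['camera_from_world']; R,t=M[:3,:3],M[:3,3]
    return -R.T@t, np.c_[s,np.ones(len(s))]@R
def toplane(n,uv,z):
    o,d=ray(n,uv); return o+d*((z-o[2])/d[:,2])[:,None]
def proj(n,P):
    i,f=K(n); P=np.atleast_2d(P); M=i['camera_from_world']; c=P@M[:3,:3].T+M[:3,3]
    s=c[:,:2]/c[:,2:]; s=s*(1+i['k1']*(s**2).sum(1,keepdims=True)); return s*f+[i['cx'],i['cy']]
def blob(img,lo,hi,box,k=0):
    h=cv2.cvtColor(img,cv2.COLOR_BGR2HSV); m=cv2.inRange(h,lo,hi)
    b=np.zeros_like(m); x0,y0,x1,y1=box; b[y0:y1,x0:x1]=m[y0:y1,x0:x1]
    if k: b=cv2.morphologyEx(b,cv2.MORPH_CLOSE,np.ones((k,k)))
    return b
def rect(n,m,z):
    c=max(cv2.findContours(m,cv2.RETR_EXTERNAL,cv2.CHAIN_APPROX_NONE)[0],key=cv2.contourArea)[:,0]
    p=toplane(n,c,z)[:,:2]; r=cv2.minAreaRect(p.astype(np.float32)); 
    return np.round(r[0],1),np.round(r[1],1),round(r[2],1)
E
python3 - <<'E'
from h import *
T=cv2.imread("pics/top0.png");S=cv2.imread("pics/scene0.png")
def cen(m): p=np.argwhere(m)[:,::-1]; return p.mean(0),len(p)
for n,I,bx in(("top",T,(275,180,305,210)),("scene",S,(250,235,285,268))):
    m=blob(I,(0,120,100),(9,255,255),bx)
    p=np.argwhere(m)[:,::-1]; 
    (c,a,_)=cv2.fitEllipse(p.astype(np.float32)); print(n,"ring",len(p),c,a,toplane(n,c,27)[0],toplane(n,p,27).mean(0))
for n,I,bx in(("top",T,(365,205,400,238)),("scene",S,(118,298,166,346))):
    m=blob(I,(8,110,120),(28,255,255),bx); cv2.imwrite(f"pics/m_{n}.png",m)
    nn,l,st,ce=cv2.connectedComponentsWithStats(m)
    for s,c in zip(st[1:],ce[1:]):
        if s[4]>5: print(n,"plate",s,toplane(n,c,22)[0])
m=blob(T,(0,0,80),(179,70,255),(355,198,405,245),5); print("block",rect("top",m,22))
m=blob(T,(10,40,110),(30,255,255),(245,115,325,245),3); m=cv2.morphologyEx(m,cv2.MORPH_OPEN,np.ones((5,5)))
print("board",rect("top",m,27))
m=blob(T,(22,150,120),(38,255,255),(175,200,205,230)); print("meter",rect("top",m,152),cen(m))
m=blob(T,(0,0,0),(179,255,70),(172,195,212,238),5); print("foot",rect("top",m,10))
m=blob(T,(0,0,0),(179,90,70),(185,238,208,268),5); print("tape",rect("top",m,64))
a=cv2.resize(T[190:275,165:265],None,fx=5,fy=5,interpolation=cv2.INTER_CUBIC)
b=cv2.resize(S[125:210,270:370],None,fx=3,fy=3,interpolation=cv2.INTER_CUBIC)
o=np.zeros((425,800,3),np.uint8);o[:,:500]=a;o[:255,500:]=b;cv2.imwrite("pics/crop.png",o)
E
```

```text
top ring 41 (289.3827209472656, 193.73463439941406) (12.907325744628906, 13.065741539001465) [547.15579643 -20.50526519  27.        ] [548.15926916 -20.01066529  27.        ]
scene ring 39 (266.5754699707031, 251.56509399414062) (13.345726013183594, 17.446456909179688) [547.88473002 -21.35352319  27.        ] [548.13438756 -22.0892142   27.        ]
top plate [365 205  35  31 417] [ 478.51788835 -351.45770771   22.        ]
top plate [382 217   7   8  36] [ 465.02717222 -350.60212803   22.        ]
top plate [375 220   7   8  39] [ 453.99057865 -327.24803708   22.        ]
top plate [365 224   6  11  36] [ 428.66403001 -288.09134193   22.        ]
top plate [365 237   7   1   7] [ 406.65429173 -293.65062037   22.        ]
top plate [374 237  26   1  26] [ 408.12067554 -357.81165642   22.        ]
scene plate [118 298  48  25 380] [ 414.52104631 -328.86647014   22.        ]
scene plate [138 311  13   9  79] [ 454.96523547 -326.99496582   22.        ]
scene plate [150 314  16  32 267] [ 520.40202835 -334.34075524   22.        ]
scene plate [118 320   7  12  33] [ 436.4406863  -375.22602096   22.        ]
scene plate [132 321  13   9  85] [ 466.75143289 -350.23914886   22.        ]
scene plate [118 342  12   4  25] [ 477.20715209 -399.02090445   22.        ]
block (array([ 459.8, -337.6]), array([69.2, 99.6]), 27.7)
board (array([597. ,  -3.7]), array([443.2, 272.2]), 1.7)
meter (array([463.9, 312.1]), array([27.4, 44.5]), 22.1) (array([184.925     , 214.68333333]), 120)
foot (array([463.6, 312.2]), array([98.5, 99.1]), 22.7)
tape (array([340.1, 280.9]), array([65.9, 33.9]), 5.1)
```

View pics/crop.png

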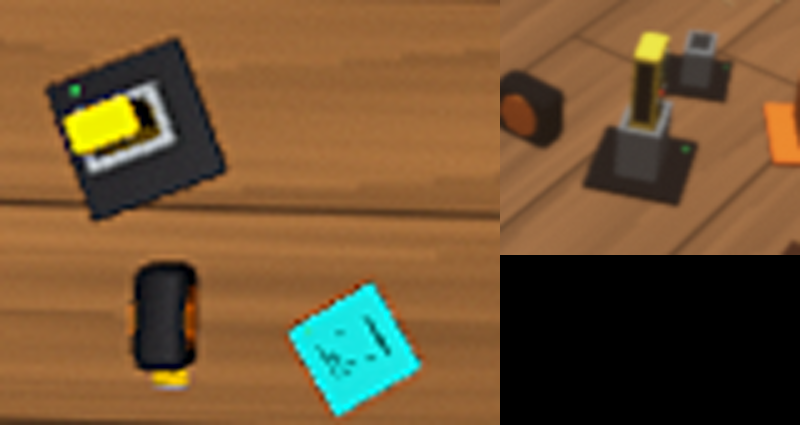

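Crop: meter upright in the larger grey dock, foot 100 mm, with its wide side along about 112°. The tape measure stands clear, about 125 mm away. Next I'll refine the board angle and check reachability.

```bash
cat >> h.py <<'E'
from scipy.spatial.transform import Rotation as Ro
def quat(deg,corr=None):
    c,s=np.cos(np.radians(deg)),np.sin(np.radians(deg))
    r=Ro.from_matrix(np.array([[-s,c,0],[c,s,0],[0,0,-1]]))
    if corr is not None: r=corr*r
    return r.as_quat()[[3,0,1,2]]
def st():
    s=telemetry.sense(); return {k:np.round(s[k],2) for k in('t','eef_pos','ee_rot','qpos','wrist_force','torque','finger_force','width')}
E
python3 - <<'E'
from h import *
T=cv2.imread("pics/top0.png")
hsv=cv2.cvtColor(T,cv2.COLOR_BGR2HSV); print(hsv[160,275],hsv[160,240],hsv[150,285],hsv[160,330])
g=hsv[...,2]; w=np.zeros((420,560),np.uint8); cv2.fillPoly(w,[np.array([[235,115],[300,110],[335,235],[275,250]])],255)
m=cv2.inRange(hsv,(12,0,125),(30,160,255))&w; m=cv2.morphologyEx(cv2.morphologyEx(m,cv2.MORPH_CLOSE,np.ones((7,7))),cv2.MORPH_OPEN,np.ones((5,5)))
print("board",rect("top",m,27))
for a in(112.4,-67.6):
    for p,al in(((463.7,312.1,109),(a,)),((460,-338.4,115),(117,-63)),((547.7,-21,120),(15.2,195.2))):
        for x in al: print(p,x,np.round(bot.inverse_kinematics(p,quat(x)),2))
    break
E
```

```text
[ 18 133 193] [ 15 160 169] [ 18 138 199] [ 15 162 159]
board (array([610.6,  -4.3]), array([486.1, 222. ]), 16.9)
(463.7, 312.1, 109) 112.4 [ 0.46  0.45 -0.34  0.78  0.    0.07]
(460, -338.4, 115) 117 [-0.76  0.47 -0.3   0.81  0.   -1.23]
(460, -338.4, 115) -63 [-0.76  0.47 -0.3   0.81  0.    1.91]
(547.7, -21, 120) 15.2 [-0.17  0.42 -0.36  0.79  0.    1.13]
(547.7, -21, 120) 195.2 [-0.17  0.42 -0.36  0.79  0.   -2.01]
```

```bash
python3 - <<'E'
from h import *
T=cv2.imread("pics/top0.png"); hsv=cv2.cvtColor(T,cv2.COLOR_BGR2HSV)
w=np.zeros((420,560),np.uint8); cv2.fillPoly(w,[np.array([[235,115],[300,110],[335,235],[275,250]])],255)
m=cv2.inRange(hsv,(16,0,172),(30,150,255))&w; m=cv2.morphologyEx(cv2.morphologyEx(m,cv2.MORPH_CLOSE,np.ones((3,3))),cv2.MORPH_OPEN,np.ones((7,7)))
print("board",rect("top",m,27))
bot.move_gripper(1.0)
q=quat(112.4)
bot.move_pose([463.7,312.1,250],q)
bot.move_l([463.7,312.1,109],vel=120)
print(st()); bot.move_gripper(0.0); print(st())
bot.move_l([463.7,312.1,200],vel=80); bot.sleep(.3); print(st())
for n in("scene","top"):
    p,d=vision.capture(n); cv2.imwrite(f"pics/{n}1.png",p)
P=cv2.imread("pics/scene1.png"); cv2.imwrite("pics/c1.png",cv2.resize(P[60:210,250:400],None,fx=4,fy=4,interpolation=cv2.INTER_CUBIC))
E
```

```text
board (array([594.1,  -5.9]), array([361.5, 149.7]), 16.8)
{'t': np.float64(4.61), 'eef_pos': array([464.26, 312.39, 109.72]), 'ee_rot': array([ 0.  , -0.19,  0.98,  0.  ]), 'qpos': array([ 0.46,  0.45, -0.34,  0.78, -0.  ,  0.07]), 'wrist_force': array([-0.4 , -0.24,  0.71]), 'torque': array([-0.04,  0.  , -0.04]), 'finger_force': np.float64(0.0), 'width': np.float64(1.0)}
{'t': np.float64(5.07), 'eef_pos': array([464.09, 312.37, 109.53]), 'ee_rot': array([ 0.  , -0.19,  0.98,  0.  ]), 'qpos': array([ 0.46,  0.45, -0.34,  0.78,  0.  ,  0.07]), 'wrist_force': array([-0.22,  0.36,  4.32]), 'torque': array([0.03, 0.04, 0.03]), 'finger_force': np.float64(61.37), 'width': np.float64(0.51)}
{'t': np.float64(6.66), 'eef_pos': array([463.55, 312.05, 199.7 ]), 'ee_rot': array([-0.  , -0.19,  0.98, -0.  ]), 'qpos': array([ 0.46,  0.37, -0.22,  0.99,  0.  ,  0.07]), 'wrist_force': array([ 0.62,  0.25, -2.92]), 'torque': array([ 0.01,  0.03, -0.01]), 'finger_force': np.float64(61.1), 'width': np.float64(0.51)}
```

View pics/c1.png

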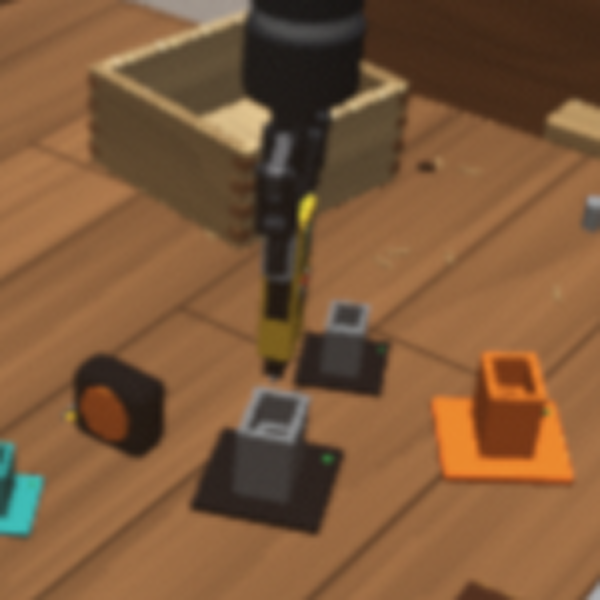

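The meter is out of the dock (case bottom near crop (275,360)) and may lean a little. I'll overlay the expected upright outline to check.

```bash
python3 - <<'E'
from h import *
P=cv2.imread("pics/scene1.png"); k=5; x0,y0=290,85
a=np.radians(112.4); y=np.array([np.cos(a),np.sin(a),0]); x=np.array([y[1],-y[0],0])
g=np.array([463.55,312.05,199.7+19]); z=np.array([0,0,1.])
C=cv2.resize(P[y0:y0+80,x0:x0+60],None,fx=k*1.4,fy=k*1.4,interpolation=cv2.INTER_CUBIC); D=C.copy(); f=k*1.4
def px(p): return tuple(int(v) for v in (proj("scene",p)[0]-[x0,y0]+.5)*f)
for sx in(-13,13):
  for sy in(-22,22):
    cv2.line(D,px(g+sx*x+sy*y+24*z),px(g+sx*x+sy*y-88*z),(255,255,0),1)
  cv2.line(D,px(g+sx*x-22*y-88*z),px(g+sx*x+22*y-88*z),(255,0,255),1)
for sy in(-12,12): cv2.circle(D,px(g+sy*y-114*z),4,(0,0,255),1)
cv2.imwrite("pics/c2.png",np.hstack([C,D])[:600,:800])
E
```

```text
(no output)
```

View pics/c2.png

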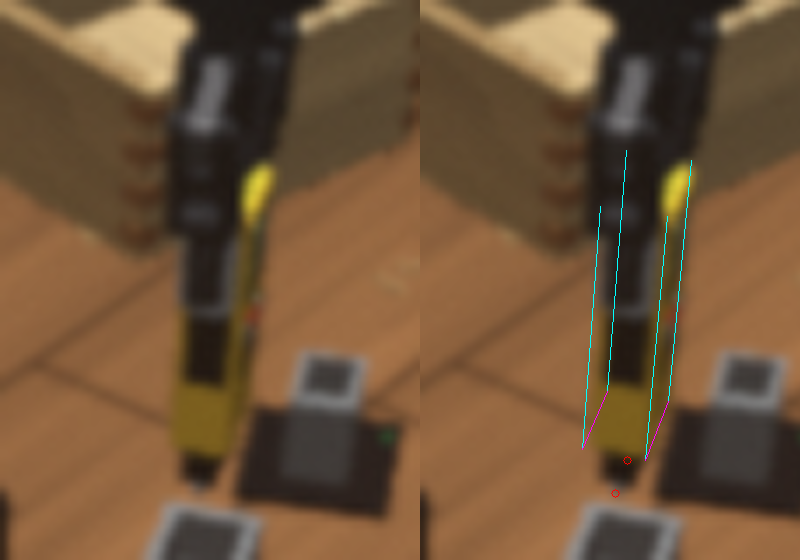

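Upright to within about a pixel: case bottom observed near (620,450) and pin at (618,487), against a prediction of (615,493). On to the check block.

```bash
cat >> h.py <<'E'
def wire(img,tcp,deg,x0,y0,w,h,f,name,zt):
    a=np.radians(deg); y=np.array([np.cos(a),np.sin(a),0]); x=np.array([y[1],-y[0],0]); z=np.array([0,0,1.]); g=np.array(tcp)+19*z
    C=cv2.resize(img[y0:y0+h,x0:x0+w],None,fx=f,fy=f,interpolation=cv2.INTER_CUBIC); D=C.copy()
    px=lambda p: tuple(int(v) for v in (proj("scene",p)[0]-[x0,y0]+.5)*f)
    for sx in(-13,13):
        for sy in(-22,22): cv2.line(D,px(g+sx*x+sy*y+24*z),px(g+sx*x+sy*y-88*z),(255,255,0),1)
    for sy in(-12,12): cv2.circle(D,px(g+sy*y-114*z),4,(0,0,255),1)
    t=np.array([tcp[0],tcp[1],zt])
    for sy in(-12,12): cv2.circle(D,px(t+sy*y),3,(0,255,0),1)
    cv2.imwrite(name,np.hstack([C,D]))
E
python3 - <<'E'
from h import *
bot.move_l([463.7,312.1,240],vel=120)
bot.move_pose([460,-338.4,240],quat(117))
bot.move_l([460,-338.4,132],vel=100); bot.sleep(.3)
s=telemetry.sense(); print(st())
P,_=vision.capture("scene"); cv2.imwrite("pics/scene2.png",P)
u=proj("scene",[460,-338,60])[0].astype(int); print(u)
wire(P,s['eef_pos'],117,u[0]-35,u[1]-45,70,100,5.7,"pics/c3.png",22)
E
```

```text
{'t': np.float64(11.09), 'eef_pos': array([ 460.16, -338.55,  132.36]), 'ee_rot': array([ 0.  , -0.23,  0.97, -0.  ]), 'qpos': array([-0.76,  0.45, -0.28,  0.84, -0.  , -1.23]), 'wrist_force': array([-1.16,  0.77, -2.3 ]), 'torque': array([0.06, 0.02, 0.03]), 'finger_force': np.float64(61.19), 'width': np.float64(0.5)}
[136 309]
```

View pics/c3.png

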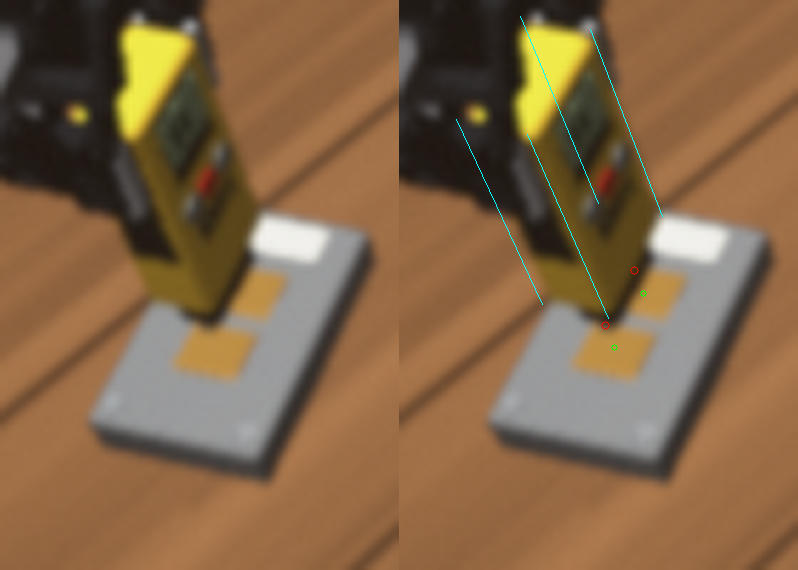

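Overlay matches the real case to 1 px; the predicted tip points (615,347) and (643,293) fall on the two brass plates. Pressing now.

```bash
python3 - <<'E'
from h import *
p=[461,-338.6]
bot.move_l([*p,124],vel=40); bot.sleep(.3)
f0=np.mean([telemetry.sense()['wrist_force'] for _ in range(3)],0); print(f0)
print(bot.move_l([*p,110],vel=8,stop_force=5.8)); print(st())
for i in range(5):
    bot.sleep(.5); s=telemetry.sense(); print(s['t'],np.round(s['wrist_force']-f0,1),np.round(s['eef_pos'],1),np.round(s['torque'],2))
E
```

```text
[-0.26400731 -0.30251442 -2.60347458]
True
{'t': np.float64(13.12), 'eef_pos': array([ 460.96, -338.56,  112.31]), 'ee_rot': array([-0.  , -0.23,  0.97, -0.  ]), 'qpos': array([-0.76,  0.47, -0.3 ,  0.8 , -0.  , -1.23]), 'wrist_force': array([0.04, 0.61, 3.9 ]), 'torque': array([-0.08, -0.05,  0.04]), 'finger_force': np.float64(61.7), 'width': np.float64(0.51)}
13.625 [ 0.8 -1.8  6.1] [ 460.8 -338.4  112.1] [-0.64 -0.51 -0.01]
14.125 [ 2.7 -2.9  6.9] [ 460.6 -338.2  111.9] [-0.89 -0.73  0.03]
14.625 [ 2.9 -3.   6.6] [ 460.3 -337.9  111.8] [-1.05 -0.77  0.04]
15.125 [ 2.8 -2.4  6.7] [ 460.3 -337.8  111.7] [-0.98 -0.74 -0.01]
15.625 [ 3.  -3.2  6.9] [ 460.3 -337.8  111.7] [-1.01 -0.68  0.01]
```

```bash
python3 - <<'E'
from h import *
P,_=vision.capture("scene"); cv2.imwrite("pics/scene3.png",P); s=telemetry.sense()
wire(P,s['eef_pos'],117,101,264,70,100,5.7,"pics/c4.png",22)
E
```

```text
(no output)
```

View pics/c4.png

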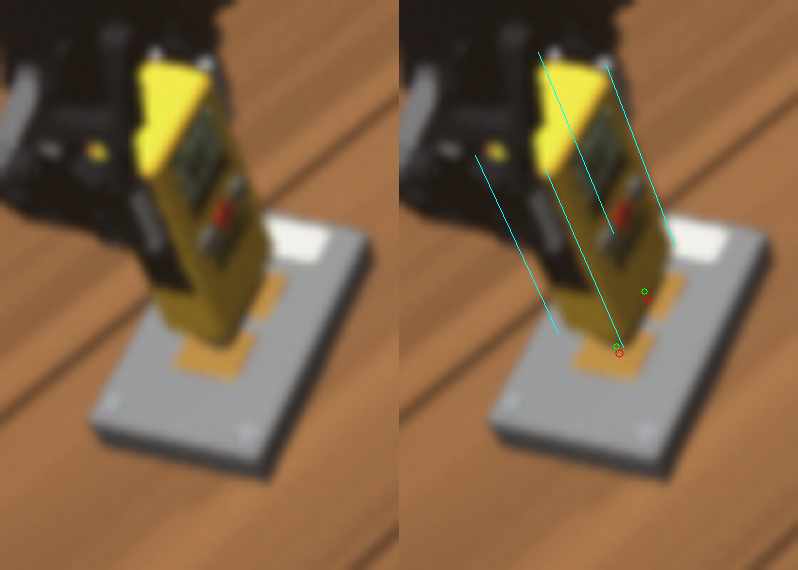

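Meter upright, head pressed about 5 mm, pins on both plates ((616,347), (644,292)), held more than 2 s. Now the board.

```bash
python3 - <<'E'
from h import *
bot.move_l([461,-338.6,135],vel=30); bot.move_l([461,-338.6,220],vel=120)
p=[547.3,-20.9]; D=16.5
bot.move_pose([*p,220],quat(D)); bot.move_l([*p,145],vel=80); bot.move_l([*p,129],vel=30); bot.sleep(.4)
f0=np.mean([telemetry.sense()['wrist_force'] for _ in range(3)],0); print(f0)
P,_=vision.capture("scene"); s=telemetry.sense(); cv2.imwrite("pics/scene4.png",P)
u=proj("scene",[547,-21,60])[0].astype(int)
wire(P,s['eef_pos'],D,u[0]-35,u[1]-45,70,100,5.7,"pics/c5.png",27); print(st())
E
```

```text
[ 0.41084538 -0.11991626 -3.26099103]
{'t': np.float64(21.69), 'eef_pos': array([547.35, -20.91, 129.06]), 'ee_rot': array([0. , 0.6, 0.8, 0. ]), 'qpos': array([-0.17,  0.41, -0.35,  0.81, -0.  ,  1.11]), 'wrist_force': array([ 0.06, -0.31, -2.2 ]), 'torque': array([-0.02, -0.01,  0.03]), 'finger_force': np.float64(61.28), 'width': np.float64(0.51)}
```

View pics/c5.png

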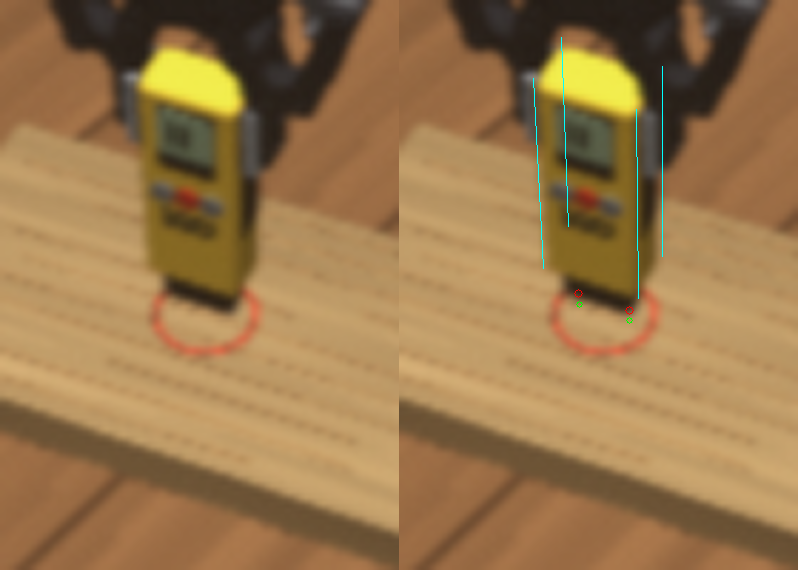

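Meter is upright over the ring: ring centre at (605,315), predicted pin midpoint at (604,311). The pins follow the grain. Pressing now.

```bash
python3 - <<'E'
from h import *
p=[547.3,-20.9]
f0=np.mean([telemetry.sense()['wrist_force'] for _ in range(3)],0)
print(bot.move_l([*p,115.5],vel=8,stop_force=5.2)); print(st())
for i in range(6):
    bot.sleep(.5); s=telemetry.sense(); print(s['t'],np.round(s['wrist_force']-[0,0,-2.6],1),np.round(s['eef_pos'],1),np.round(s['torque'],2))
P,_=vision.capture("scene"); cv2.imwrite("pics/scene5.png",P)
u=proj("scene",[547,-21,60])[0].astype(int)
wire(P,s['eef_pos'],16.5,u[0]-35,u[1]-45,70,100,5.7,"pics/c6.png",27)
E
```

```text
True
{'t': np.float64(22.93), 'eef_pos': array([547.26, -20.89, 118.13]), 'ee_rot': array([-0. ,  0.6,  0.8, -0. ]), 'qpos': array([-0.17,  0.42, -0.36,  0.79, -0.  ,  1.11]), 'wrist_force': array([ 0.04, -0.04,  2.61]), 'torque': array([ 0.06, -0.11, -0.01]), 'finger_force': np.float64(61.94), 'width': np.float64(0.51)}
23.4333 [ 1.9 -0.3  5.5] [547.1 -20.8 117.9] [ 0.04 -0.82  0.03]
23.9333 [3.8 0.9 5.6] [546.6 -20.8 117.7] [ 0.05 -1.16  0.03]
24.4333 [3.  0.2 5.8] [546.3 -20.7 117.6] [ 0.02 -1.24  0.01]
24.9333 [4.2 0.4 5.6] [546.3 -20.8 117.6] [-0.01 -1.24  0.01]
25.4333 [3.6 0.3 5.8] [546.2 -20.7 117.5] [ 0.   -1.21  0.  ]
25.9333 [3.3 0.  5. ] [546.3 -20.7 117.6] [ 0.09 -1.12  0.05]
```

View pics/c6.png

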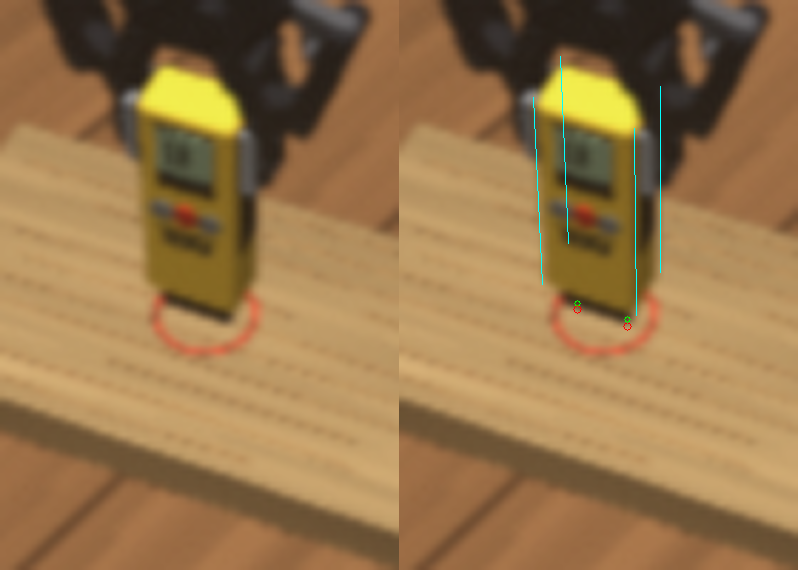

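Pressed upright inside the ring: pins around (577,304) and (627,320), ring centre (605,315). Force is steady at about 5.6 N and nothing is drifting.

```bash
python3 -c "
from h import *
print(close_job())"
```

```text
the job is handed in; nothing more can be done
None
```

The job is handed in: the meter was held on the check block's contacts for over 2 s at about 6.5 N, and it is now held upright and pressed at about 5.6 N inside the red ring, in line with the grain; no verdict came back.

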